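# Present the post plate at the end of the ledge

## Robot

A 6-joint arm with a two-finger parallel gripper is mounted at the origin on the work surface. World frame = base frame: x ahead of the robot, y to its left, z up, the work surface at z = 0. Lengths are in m, angles in rad, forces in N, time in s.
With the tool pointing down it reaches from about 0.275 to 0.975 m from the base axis. Payload 8.4 kg.
Tool frame: the origin (TCP) lies at the very end of the fingers, on their centre line; the grasp point (between the pads) lies 19 mm behind it; x points along the fingers, y is the direction in which the jaws open and shut, and the axes are right-handed (so a half turn about x gives the same grasp; the last joint's range is limited). The gripper opens to 92 mm and grips with 3 to 60 N. Pads are 20 mm wide; open, the fingers measure 128 mm over their backs; the gripper's body (75 mm by 189 mm) begins 69 mm behind the grasp point.
Start: joints at [-1.223, 0.353, 1.633, -0, 1.155, -0.002], TCP at [0.214, -0.587, 0.215] pointing down, gripper open.
Joint ranges: [-2.63, 2.63], [-0.92, 2.1], [0.06, 2.66], [-1.3, 4.44], [0, 2.69], [-3.02, 3.02]. Speed limits (rad/s): [2.22, 2.22, 2.79, 3.14, 3.14, 3.14].

## Interface

Orientations are given as a 3x3 rotation matrix whose columns are the frame's x, y, z axes.
In Python, from cell import status, viewer, job gives the robot as it stands. The module is installed in compiled form; this text tells all that it offers.
- The arm moves only by the tool send_rows, never from a script. Its argument "plan" is one flat list of numbers, 6 for each row, row after row: the shift along the world's x, y, z in mm, then the turn, a rotation vector about the world's x, y, z in degrees. In form: [tx, ty, tz, ax, ay, az, tx, ty, tz, ax, ay, az, ...]. A call has 1 to 12 rows; each row is the pose to reach, as a shift and turn from the pose measured when the call began; what a row does not reach only later rows make up. A row lasts 1/10 s, in which the tool goes at most 50 mm and 8.59 degrees, less where a joint would pass 70% of its speed; a pose out of reach is approached as far as the arm can. A call with a gripper value outside its range is refused whole. "grip" is the closure, from 0 (fully open) to 1 (shut), set as the call begins (left out, the last holds). The fingers move at their own pace and stop on an object; "force" is the grip in N (left out, the last holds). Time passes only in rows, so rows that repeat a pose let the fingers close. It gives the time, the measured TCP pose, the force and the opening at its end, in the units of the state.
- status.state(): the state, without advancing time (a new reading comes with each control period).
- viewer.read_camera(name): name is "side" or "top" or "wrist"; returns a dict with "image" (480x640x3 uint8, red, green, blue), "z_map" (480x640 float32, m along the optical axis (not along the pixel's ray), 0 where there is no reading), "fx", "fy", "cx", "cy" (pixels), "extrinsics" (4x4, takes a point from world to camera coordinates); the wrist camera has in their place "T_tool_cam" (4x4, takes a point from camera to tool coordinates, whose origin is the TCP and whose axes are the tool frame's). Camera axes: x right, y down, z forward; pixel columns grow to the right and rows downward; lengths in m; the calibration is good to about 2 mm. The wrist camera is an equidistant fisheye: a pixel r from the principal point sees the ray r / f radians off the axis. A picture is of the moment at which its call begins: read the wrist's pose just before it.
- job.hand_in(): hands the job in, once; it reports no verdict.
The state is a dict: "t": time; "qpos": joint angles; "joint_vel": joint speeds; "joint_torque": joint torques, N m; "tcp_pos": TCP position; "ee_rot": TCP orientation; "force": force on the tool from outside, world axes, zero at the start; "wrist_torque": the same for the moment, N m; "width": opening from 0.0 (shut) to 1.0 (fully open).
Only numpy, scipy, OpenCV 4.12 (cv2) and the standard library are available. Lean on these libraries where they do the work, as an engineer would, in place of code of your own. Each camera call takes 0.05 s, during which the arm holds its last target.

## Task

On the headrest line's raised metal ledge lies a large steel plate with two post holes. With the fingertips, first push the sliding end stop fully aside, away from the robot, then push the plate lengthways along the ledge until about a third of its length sticks out past that end, so that the next worker can take it by its edge. Leave it lying flat, square to the ledge and near the middle of its width, without ever lifting or tipping it, and do not disturb the other things.

Things in the scene. Friction and masses are not known exactly. Their poses are not given: they have to be found in the camera images.
- ledge_end (a point): Middle of the top edge of the ledge's open end. Fixed metal riser, 150 mm wide (x), 380 long (y), flat top 60 mm above the table. +y points along the ledge and out over the open end; +x across it, away from the robot; z up. The top runs back to y = -380, with a 30 mm lip there. A guide bar crosses just outside the end (y 2 to 16, x -65 to 155 mm), its top 10 mm below the ledge's.
- plate: Loose flat steel plate, 96 mm wide (its x), 132 long (its y), 6 thick, about 0.5 kg, with two 14 mm holes on its centre line at y = -40 and +40 mm. Origin: centre of its underside. It starts flat on the ledge, its y within about 0.1 rad of the ledge's +y. It would tip over the end if more than half its length stuck out.
- plate_lead (a point): Middle of the plate's leading short edge (half-way up its thickness, on the plate 66 mm along its +y from its centre). How far it lies beyond the ledge end along the ledge's +y is the overhang.
- end_stop (a joint): Slide of the end stop in m: near 0 (0 to 10 mm) at the start, where the stop blocks the plate's way; 0.09 is fully aside. Grows as the stop is pushed across the ledge along its +x (away from the robot). Stays where it is left; about 2 N to move it.
- stop_face (a point): Centre of the exposed near face (towards -x) of the end stop, the face to push, 14 mm above the ledge's top. The stop is an upright steel block 50 mm long (x), 12 thick (y), just outside the ledge's open end (y 3 to 15 mm from it), rising 25 mm above the ledge's top. Axes as the ledge's.
- sleeve_a: Bystander: black plastic sleeve, 26 mm across, 32 mm tall, upright on the rear of the ledge. Origin: underside centre.
- sleeve_b: Bystander: the second such sleeve on the rear of the ledge.
- bolt_tray: Bystander: grey open tray 100 x 90 x 40 mm on the table beyond the ledge's open end. Origin: underside centre.
- driver: Bystander: screwdriver with black handle on the table beyond the ledge's rear end.
- small_plate: Bystander: small plain steel plate 60 x 80 x 6 mm without holes, flat on the table on the robot's side of the ledge. Origin: underside centre.
- post_hoop: Bystander: U-shaped steel headrest post, 12 mm rod, 120 mm wide, 150 mm long, lying on the table. Origin: middle of the bend, underside.
- oil_bottle: Bystander: white bottle 52 mm across, 130 mm tall, beyond the ledge. Origin: underside centre.
- grease_jar: Bystander: grey jar 68 mm across, 70 mm tall, beyond the ledge. Origin: underside centre.
There are look-alikes about, which are no part of the job. What is shaped like the plate but brown or orange is not meant.

How it is judged:
By the outcome, as a careful person would: the job done as asked, in the order asked, and still so for the second after the job is handed in, with the robot touching nothing.
It also fails if it takes over 51 s, if anything falls off the work surface, if the arm or the gripper's body presses on something with over 40 N, if the wrist force passes 120 N, or if a joint passes its speed limit or range.

## Working session

There is one attempt and no reset: what is moved stays moved. The work goes in short steps, Python scripts to look and compute and a tool call to move; the robot and the scene stay as the last step left them, time stands still between calls to the robot, and variables do not carry over. Pictures are saved under pics/ and viewed, and the job is handed in when it is done.

Besides the shell and the picture viewer there is one more tool, called by a JSON object that holds its "op" and its "data". send_rows: Moves the arm, as the interface text tells. Its arguments: {"type":"object","properties":{"plan":{"type":"array","items":{"type":"number"}},"grip":{"type":"number"},"force":{"type":"number"}},"required":["plan"]}

```bash
mkdir -p pics; cat > h.py <<'E'
import numpy as np, cv2
from cell import status, viewer, job
def snap(n,tag):
    d=viewer.read_camera(n); cv2.imwrite(f'pics/{tag}.png',d['image'][:,:,::-1]); np.savez(f'pics/{tag}.npz',**d); return d
def pw(d,u,v):
    z=d['z_map'][v,u]; p=np.array([(u-d['cx'])/d['fx']*z,(v-d['cy'])/d['fy']*z,z,1]); return (np.linalg.inv(d['extrinsics'])@p)[:3]
def proj(d,P):
    c=d['extrinsics']@np.append(P,1); return c[0]/c[2]*d['fx']+d['cx'],c[1]/c[2]*d['fy']+d['cy']
E
python3 - <<'E'
from h import *
for n in('side','top'):
    d=snap(n,n+'0'); print(n,d['fx'],d['extrinsics'].round(3).tolist())
print(status.state())
E
```

```text
side 622.3252798292232 [[-0.958, -0.288, 0.01, 0.52], [-0.157, 0.492, -0.857, 0.157], [0.242, -0.822, -0.516, 1.201], [0.0, 0.0, 0.0, 1.0]]
top 465.412811354402 [[0.011, -1.0, 0.013, -0.025], [-0.998, -0.012, -0.07, 0.521], [0.07, -0.013, -0.997, 1.243], [0.0, 0.0, 0.0, 1.0]]
{'t': 0.1, 'qpos': array([-1.22338117e+00,  3.53601895e-01,  1.63404100e+00,  3.51474719e-06,
        1.15520421e+00, -2.39843026e-03]), 'joint_vel': array([-9.49800982e-05, -1.97209503e-03, -2.58074623e-03,  1.88642804e-03,
        6.71652382e-04,  1.22313428e-03]), 'joint_torque': array([ 1.09167533e-03, -5.94906127e+01, -3.34935522e+01,  7.00485706e-02,
        1.83519430e-02, -2.75634466e-05]), 'tcp_pos': array([ 0.21405385, -0.58673334,  0.21393243]), 'ee_rot': array([[-4.24076554e-04,  3.42721092e-01, -9.39437105e-01],
       [ 1.18059676e-03, -9.39436363e-01, -3.42721354e-01],
       [-9.99999213e-01, -1.25443649e-03, -6.22247370e-06]]), 'force': array([ 0.20396333,  0.56549298, -0.19010453]), 'wrist_torque': array([ 0.01507826, -0.0159505 , -0.01892163]), 'width': 0.9964889306217118}
```

View pics/top0.png

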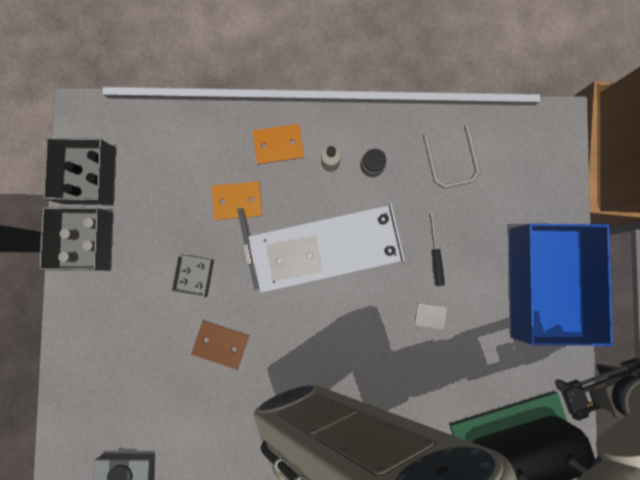

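View pics/side0.png

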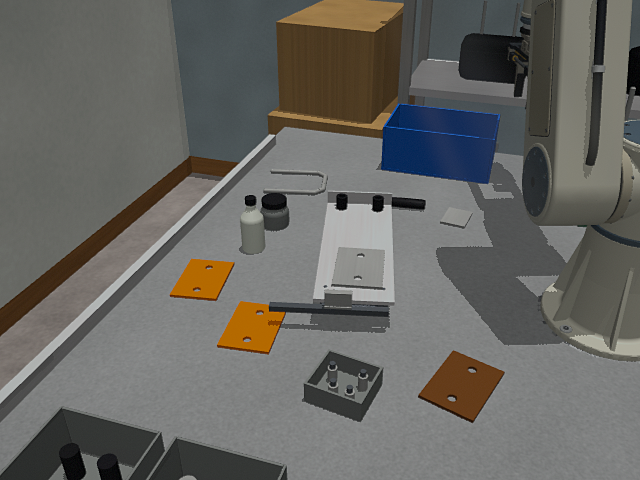

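```bash
python3 - <<'E'
import cv2
a=cv2.imread('pics/top0.png');cv2.imwrite('pics/top0c.png',cv2.resize(a[190:310,210:410],None,fx=4,fy=4,interpolation=cv2.INTER_CUBIC))
a=cv2.imread('pics/side0.png');cv2.imwrite('pics/side0c.png',cv2.resize(a[180:330,260:410],None,fx=4,fy=4,interpolation=cv2.INTER_CUBIC))
E
```

```text
(no output)
```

View pics/top0c.png

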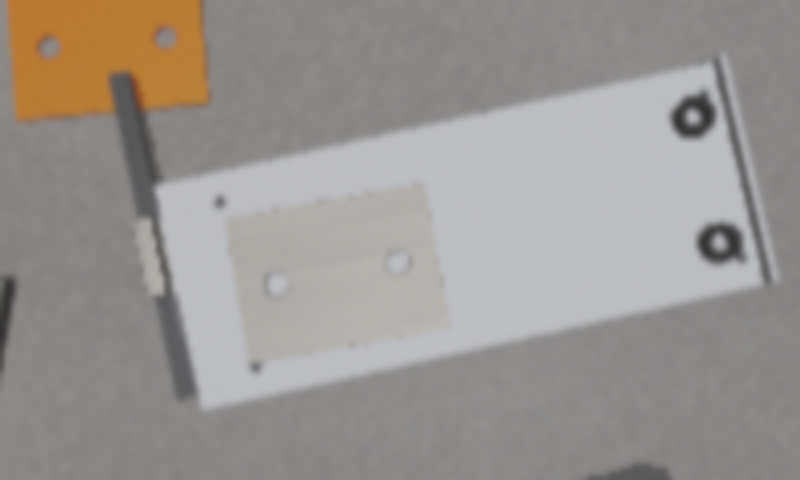

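View pics/side0c.png

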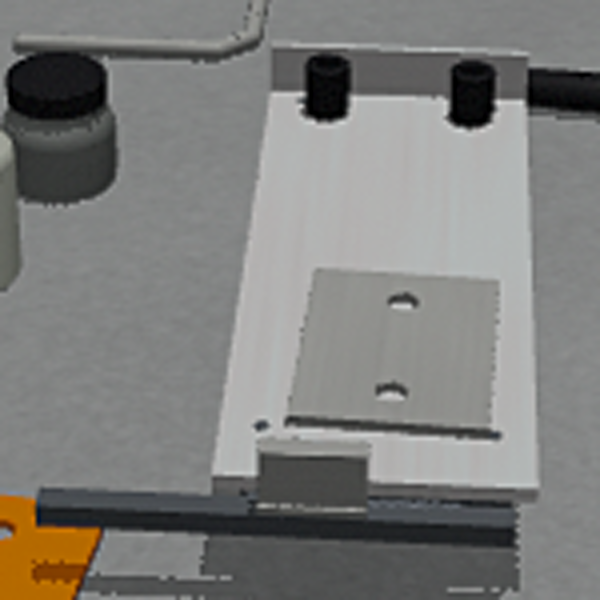

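The top crop shows the white ledge with its end at the left, corners at (155,185) and (203,409). The plate corners are (228,215), (424,184), (449,325) and (249,362), the stop runs (143,218)-(155,296), and the sleeves are at the right. I'll triangulate these with both views.

```bash
cat >> h.py <<'E'
def ray(d,u,v,h):
    Ti=np.linalg.inv(d['extrinsics']); o=Ti[:3,3]; r=Ti[:3,:3]@np.array([(u-d['cx'])/d['fx'],(v-d['cy'])/d['fy'],1]); return o+r*(h-o[2])/r[2]
E
python3 - <<'E'
from h import *
T=np.load('pics/top0.npz');S=np.load('pics/side0.npz')
t=lambda u,v,h:ray(T,210+(u+.5)/4-.5,190+(v+.5)/4-.5,h)
s=lambda u,v,h:ray(S,260+(u+.5)/4-.5,180+(v+.5)/4-.5,h)
p=lambda n,x:print(n,(x*1000).round(1))
for n,u,v,h in[('endfar',155,185,.06),('endnear',203,409,.06),('plA',228,215,.066),('plB',424,184,.066),('plC',449,325,.066),('plD',249,362,.066),('h1',277,285,.063),('h2',398,263,.063),('stopfar',143,218,.085),('stopnear',155,296,.085),('lipfar',727,55,.09),('lipnear',777,282,.09)]: p('T '+n,t(u,v,h))
for n,u,v,h in[('endfar',213,477,.06),('endnear',538,488,.06),('plB',318,268,.066),('plC',499,280,.066),('plD',493,432,.066),('plA',286,418,.066),('stopfar',258,452,.085),('stopnear',371,457,.085),('slA',328,60,.092),('slB',473,68,.092)]: p('S '+n,s(u,v,h))
for u,v in[(260,270),(300,255),(290,268),(350,235),(248,255),(383,218),(390,250),(200,200)]: p('z',pw(T,u,v))
E
```

```text
T endfar [535.2 188.4  60. ]
T endnear [389.7 154.   60. ]
T plA [515.7 139.6  66. ]
T plB [537.5  12.4  66. ]
T plC [445.9  -5.   66. ]
T plD [420.5 124.1  66. ]
T h1 [470.6 107.2  63. ]
T h2 [485.9  28.7  63. ]
T stopfar [511.8 191.6  85. ]
T stopnear [462.  182.8  85. ]
T lipfar [ 621.2 -181.8   90. ]
T lipnear [ 475.4 -214.    90. ]
S endfar [531.1 190.5  60. ]
S endnear [386.9 153.7  60. ]
S plB [533.9  12.   66. ]
S plC [442.  -5.  66.]
S plD [414.8 125.6  66. ]
S plA [510.4 144.   66. ]
S stopfar [506.9 198.3  85. ]
S stopnear [457.6 186.6  85. ]
S slA [ 580.9 -165.5   92. ]
S slB [ 499.1 -181.4   92. ]
z [446.4 155.7  63.4]
z [486.2  52.2  70.3]
z [452.4  77.7  67.9]
z [541.  -77.8  57.5]
z [484.  184.1  86.1]
z [ 587.  -164.5   58.3]
z [ 502.6 -182.8   60.9]
z [637.2 332.2   3.8]
```

{"op": "send_rows", "data": {"plan": [28,34,3,0,0,4.5,56,68,6,0,0,9,84,102,9,0,0,13.5,112,136,12,0,0,18,140,170,15,0,0,22.5,168,204,18,0,0,27,190,240,18,0,0,31.5,205,284,18,0,0,36,215,328,18,0,0,40.5,222,372,18,0,0,45,226,418,18,0,0,49.5,228,464,18,0,0,54], "grip": 1}}

```text
t: 1.3
tcp_pos: [0.4419, -0.121, 0.2318]
ee_rot: [[-0.001, 0.962, -0.272], [0.0, -0.272, -0.962], [-1.0, -0.001, -0.0]]
force: [-0.1, -0.6, 0.6]
width: 0.003
```

{"op": "send_rows", "data": {"plan": [-4,45,0,0,0,5,-8,90,-2,0,0,10,-12,135,-5,0,0,15,-16,180,-10,0,0,20,-20,225,-20,0,0,25,-24,265,-30,0,0,29,-27,292,-50,0,0,29,-27,292,-60,0,0,29,-27,292,-60,0,0,29]}}

```text
t: 2.2
tcp_pos: [0.4136, 0.1708, 0.1704]
ee_rot: [[-0.004, 0.973, 0.23], [-0.002, 0.23, -0.973], [-1.0, -0.005, 0.001]]
force: [-0.3, -0.0, 0.5]
width: 0.002
```

```bash
python3 - <<'E'
from h import *
s=status.state();print(s['t'],s['tcp_pos'],s['ee_rot'].round(3).tolist(),s['force'])
d=snap('wrist','w1');print({k:d[k] for k in d if k not in('image','z_map')})
d=snap('top','top1');snap('side','side1')
E
```

```text
2.2 [0.41357228 0.17081194 0.17035106] [[-0.004, 0.973, 0.23], [-0.002, 0.23, -0.973], [-1.0, -0.005, 0.001]] [-0.29672485 -0.01843362  0.45843843]
{'fx': 371.64829954431775, 'fy': 371.64829954431775, 'cx': 320.5551391948978, 'cy': 240.22423485067245, 'T_tool_cam': array([[-7.34220639e-04, -2.81585302e-01,  9.59535918e-01,
        -1.71068933e-01],
       [ 9.99998537e-01, -1.68930247e-03,  2.69439440e-04,
        -8.92701858e-04],
       [ 1.54507621e-03,  9.59534712e-01,  2.81586130e-01,
        -7.93924701e-02],
       [ 0.00000000e+00,  0.00000000e+00,  0.00000000e+00,
         1.00000000e+00]])}
```

View pics/w1.png

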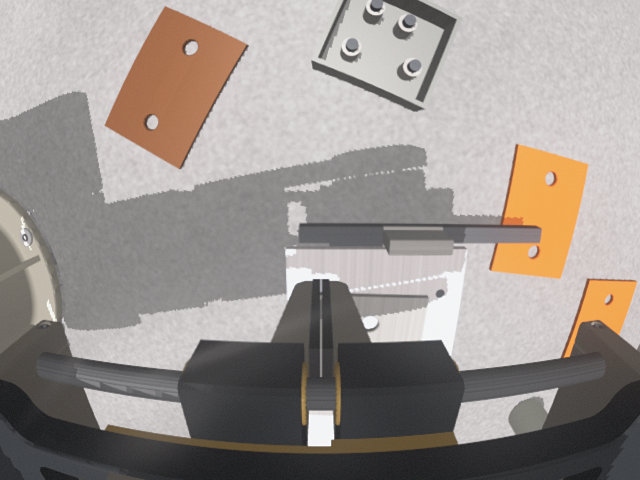

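View pics/side1.png

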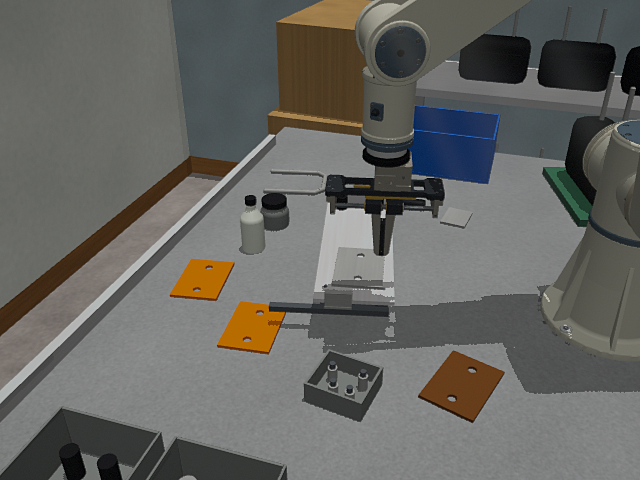

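The wrist picture shows the stop at about (385-453, 228-255), the bar in front of it, and the ledge end corners at about (286,249) and (467,248). I'll enlarge it and measure.

```bash
cat >> h.py <<'E'
def wray(d,s,u,v,h):
    x,y=(u-d['cx'])/d['fx'],(v-d['cy'])/d['fy']; th=np.hypot(x,y); k=np.sin(th)/th
    T=d['T_tool_cam'];R=s['ee_rot']; r=R@T[:3,:3]@np.array([x*k,y*k,np.cos(th)]); o=s['tcp_pos']+R@T[:3,3]; return o+r*(h-o[2])/r[2]
E
python3 - <<'E'
import cv2
a=cv2.imread('pics/w1.png');cv2.imwrite('pics/w1c.png',cv2.resize(a[200:320,275:475],None,fx=4,fy=4,interpolation=cv2.INTER_CUBIC))
E
```

```text
(no output)
```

View pics/w1c.png

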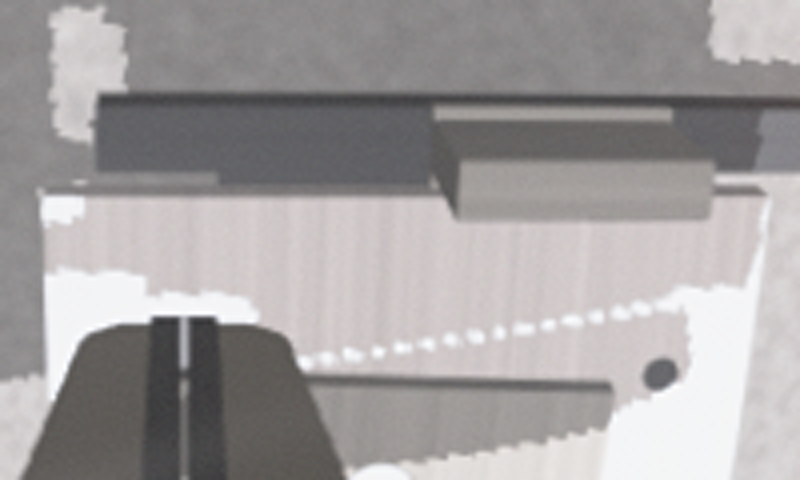

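```bash
python3 - <<'E'
from h import *
s=status.state();d=np.load('pics/w1.npz')
P={}
for n,u,v,h in[('endN',42,193,.06),('endF',768,193,.06),('stNout',460,160,.085),('stFout',713,160,.085),('stFin',710,218,.085),('stNin',457,218,.085),('plF',613,383,.066),('plmid',310,377,.066)]:
    P[n]=wray(d,s,275+(u+.5)/4-.5,200+(v+.5)/4-.5,h)
e=(P['endN']+P['endF'])/2; x=P['endF']-P['endN'];print('w',np.linalg.norm(x),np.degrees(np.arctan2(x[1],x[0])),e)
a=np.radians(13.2);R=np.array([[np.cos(a),np.sin(a)],[-np.sin(a),np.cos(a)]])
for k in P: print(k,(P[k][:2]*1000).round(1),(R@(P[k]-e)[:2]*1000).round(1))
print('tcp',R@(s['tcp_pos']-e)[:2]*1000)
E
```

```text
w 0.15162060431706395 12.945946936608417 [0.46287749 0.17073133 0.06      ]
endN [389.  153.7] [-75.8   0.3]
endF [536.8 187.7] [75.8 -0.3]
stNout [462.7 185.4] [ 3.2 14.3]
stFout [510.9 196.6] [52.7 14.3]
stFin [514.2 185.5] [53.3  2.7]
stNin [465.3 174.5] [3.3 3.2]
plF [514.1 141.3] [ 43.1 -40.3]
plmid [450.4 129.3] [-21.6 -37.5]
tcp [-46.45560133  10.4237799 ]
```

{"op": "send_rows", "data": {"plan": [0,0,-40,0,0,0,0,0,-75,0,0,0,0,0,-95,0,0,0,0,0,-99,0,0,0,10,2,-99,0,0,0,20,4,-99,0,0,0,29,7,-99,0,0,0,39,9,-99,0,0,0,49,11,-99,0,0,0,58,13,-99,0,0,0,58,13,-99,0,0,0]}}

```text
t: 3.45
tcp_pos: [0.475, 0.1837, 0.0734]
ee_rot: [[0.001, 0.974, 0.228], [0.0, 0.228, -0.974], [-1.0, 0.001, 0.0]]
force: [0.1, 0.5, 0.5]
width: 0.0
```

```bash
python3 - <<'E'
from h import *
s=status.state();print(s['t'],s['tcp_pos'],s['force'])
snap('side','side2');d=snap('wrist','w2')
a=d['image'][:,:,::-1];cv2.imwrite('pics/w2c.png',cv2.resize(a[180:360,235:535],None,fx=2.6,fy=2.6,interpolation=cv2.INTER_CUBIC))
E
```

```text
3.45 [0.47497385 0.18370828 0.07340412] [0.14177436 0.54761102 0.48416227]
```

View pics/w2c.png

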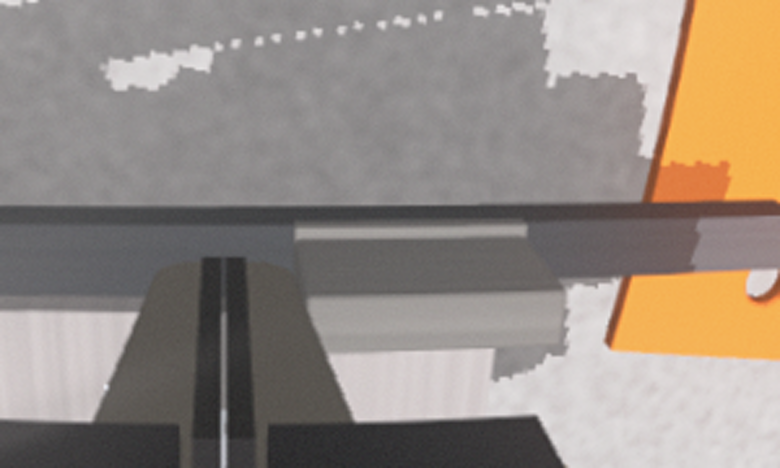

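{"op": "send_rows", "data": {"plan": [10,2,0,0,0,0,20,5,0,0,0,0,29,7,0,0,0,0,39,9,0,0,0,0,49,11,0,0,0,0,54,12,0,0,0,0,58,13,0,0,0,0,61,14,0,0,0,0,61,14,0,0,0,0]}}

```text
t: 4.45
tcp_pos: [0.5337, 0.197, 0.073]
ee_rot: [[-0.003, 0.974, 0.228], [-0.001, 0.228, -0.974], [-1.0, -0.003, 0.0]]
force: [-6.0, 0.1, 2.3]
width: 0.008
```

```bash
python3 - <<'E'
from h import *
s=status.state();print(s['t'],s['tcp_pos'],s['force'])
d=snap('wrist','w3')
a=d['image'][:,:,::-1];cv2.imwrite('pics/w3c.png',cv2.resize(a[180:360,235:535],None,fx=2.6,fy=2.6,interpolation=cv2.INTER_CUBIC))
E
```

```text
4.45 [0.53372029 0.1969801  0.07303166] [-6.02071487  0.07015174  2.28490657]
```

View pics/w3c.png

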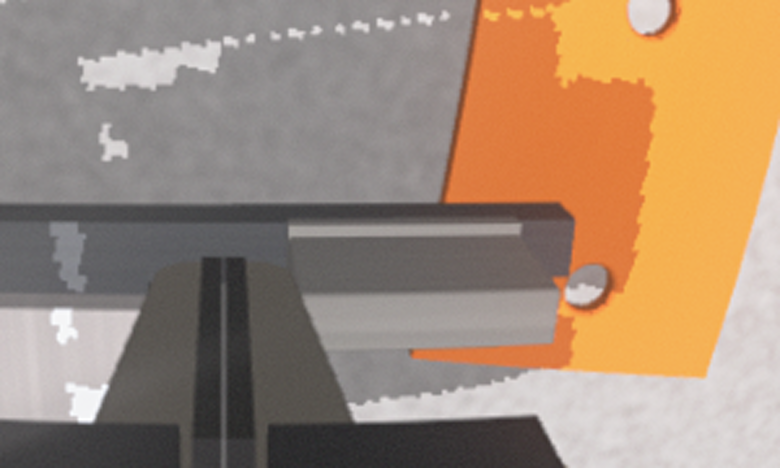

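{"op": "send_rows", "data": {"plan": [3,1,0,0,0,0,6,1,0,0,0,0,8,2,0,0,0,0,8,2,0,0,0,0]}}

```text
t: 4.9
tcp_pos: [0.5341, 0.197, 0.0728]
ee_rot: [[-0.017, 0.974, 0.228], [-0.005, 0.228, -0.974], [-1.0, -0.018, 0.001]]
force: [-28.2, -4.4, 26.4]
width: 0.004
```

{"op": "send_rows", "data": {"plan": [-10,-3,0,0,0,0,-30,-7,0,0,0,0,-40,-9,30,0,0,0,-50,-15,70,0,0,0,-80,-40,90,0,0,0,-110,-75,90,0,0,0,-135,-110,80,0,0,0,-160,-135,70,0,0,0,-165,-150,60,0,0,0,-165,-150,60,0,0,0]}}

```text
t: 5.9
tcp_pos: [0.368, 0.0456, 0.1324]
ee_rot: [[-0.017, 0.974, 0.226], [-0.006, 0.226, -0.974], [-1.0, -0.018, 0.002]]
force: [0.1, -0.4, -0.2]
width: 0.002
```

```bash
python3 - <<'E'
from h import *
s=status.state();print(s['t'],s['tcp_pos'],s['force'])
L=lambda p:np.array([[.974,.227],[-.227,.974]])@(np.array(p[:2])-[.4625,.171])*1000
print(L(s['tcp_pos']))
d=snap('wrist','w4');t=snap('top','top4');snap('side','side4')
E
```

```text
5.9 [0.36803362 0.04563487 0.13237832] [ 0.10804753 -0.41363866 -0.22122216]
[-120.46813791 -100.66177263]
```

View pics/w4.png

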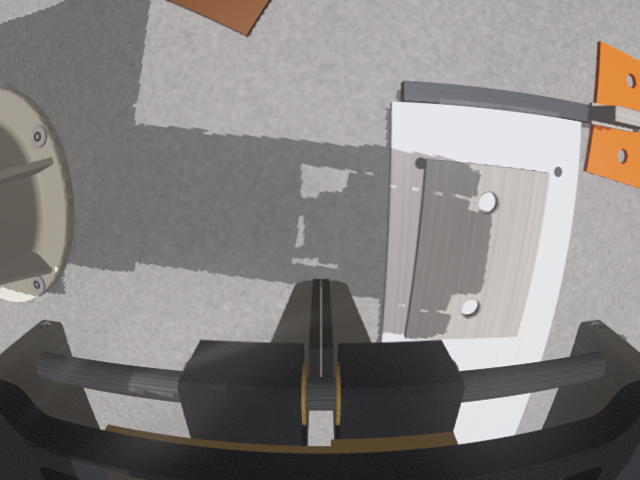

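View pics/side4.png

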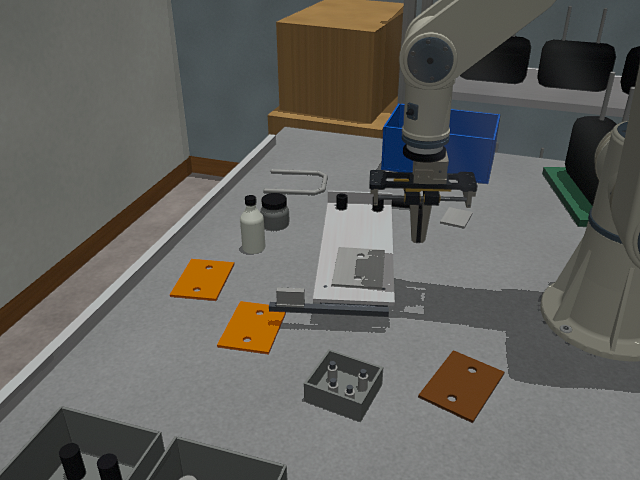

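The wrist view shows the stop beyond the ledge's far corner and the plate corners at about (427,159), (549,172), (518,336) and (406,337), with holes at (487,202) and (470,307). I'll measure from these.

```bash
python3 - <<'E'
from h import *
s=status.state();d=np.load('pics/w4.npz')
L=lambda p:np.array([[.974,.227],[-.227,.974]])@(np.array(p[:2])-[.4625,.171])*1000
for n,u,v,h in[('endN',391,102,.06),('endF',581,120,.06),('ln',427,159,.066),('lf',549,172,.066),('rf',518,336,.066),('rn',406,337,.066),('h1',487,202,.066),('h2',470,307,.066)]: print(n,L(wray(d,s,u,v,h)).round(1))
a=d['image'][:,:,::-1];cv2.imwrite('pics/w4c.png',cv2.resize(a[90:350,370:640],None,fx=2.3,fy=2.3,interpolation=cv2.INTER_CUBIC))
E
```

```text
endN [-73.6   2. ]
endF [79.1  4.3]
ln [-49.9 -34.7]
lf [ 46.2 -38.1]
rf [  42.8 -171.8]
rn [ -55.1 -166.1]
h1 [ -4.2 -62.2]
h2 [  -6.9 -142.3]
```

View pics/w4c.png

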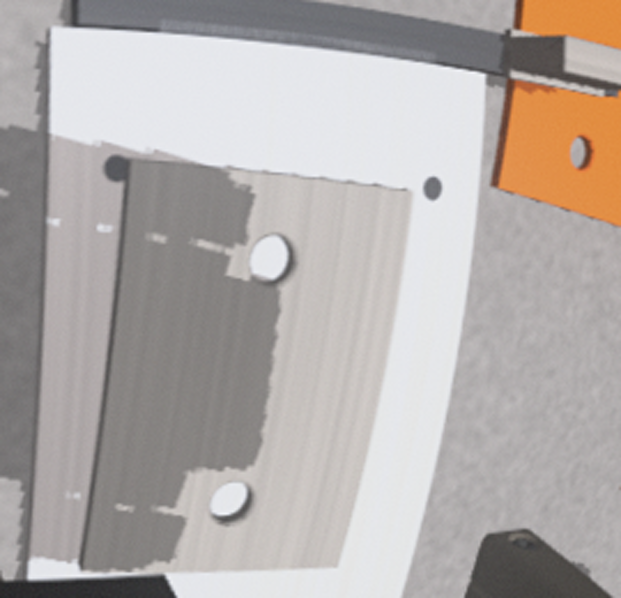

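{"op": "send_rows", "data": {"plan": [15,-7,-20,0.1,-0.5,0,29,-13,-40,0.2,-1,0,29,-13,-60,0.2,-1,0,29,-13,-69,0.2,-1,0,29,-13,-69,0.2,-1,0,36,-11,-69,0.2,-1,0,43,-10,-69,0.2,-1,0,48,-9,-69,0.2,-1,0,50,-8,-69,0.2,-1,0,50,-8,-69,0.2,-1,0]}}

```text
t: 7.05
tcp_pos: [0.4212, 0.0396, 0.0648]
ee_rot: [[0.003, 0.974, 0.227], [-0.001, 0.227, -0.974], [-1.0, 0.003, 0.002]]
force: [-0.1, 0.4, 0.5]
width: 0.004
```

```bash
cat >> h.py <<'E'
L=lambda p:np.array([[.974,.227],[-.227,.974]])@(np.array(p[:2])-[.4625,.171])*1000
E
python3 - <<'E'
from h import *
s=status.state();print(s['t'],s['tcp_pos'],s['force'],L(s['tcp_pos']))
d=snap('wrist','w5')
a=d['image'][:,:,::-1];cv2.imwrite('pics/w5c.png',cv2.resize(a[60:350,240:600],None,fx=2,fy=2,interpolation=cv2.INTER_CUBIC))
E
```

```text
7.05 [0.42116543 0.03962501 0.06476467] [-0.09950977  0.44569463  0.53347896] [ -70.0819921  -118.57629657]
```

View pics/w5c.png

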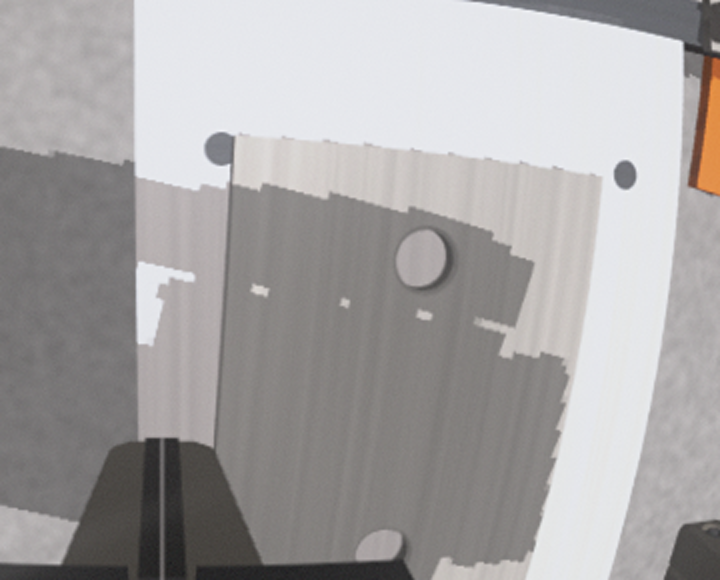

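{"op": "send_rows", "data": {"plan": [-5,-1,0,0,0,0,-5,-1,-3,0,0,0,-5,-1,-3,0,0,0,0,0,-3,0,0,0,3,1,-3,0,0,0,6,1,-3,0,0,0,7,2,-3,0,0,0,7,2,-3,0,0,0]}}

```text
t: 7.9
tcp_pos: [0.4257, 0.041, 0.0613]
ee_rot: [[-0.002, 0.974, 0.228], [-0.003, 0.228, -0.974], [-1.0, -0.003, 0.002]]
force: [-6.8, -4.0, 7.8]
width: 0.005
```

```bash
python3 - <<'E'
from h import *
s=status.state();print(s['t'],s['tcp_pos'],s['force'],L(s['tcp_pos']))
d=snap('wrist','w6')
a=d['image'][:,:,::-1];cv2.imwrite('pics/w6c.png',cv2.resize(a[60:350,240:600],None,fx=2,fy=2,interpolation=cv2.INTER_CUBIC))
E
```

```text
7.9 [0.42570334 0.04097949 0.06129082] [-6.82571155 -4.0231911   7.82162211] [ -65.35460378 -118.28712988]
```

View pics/w6c.png

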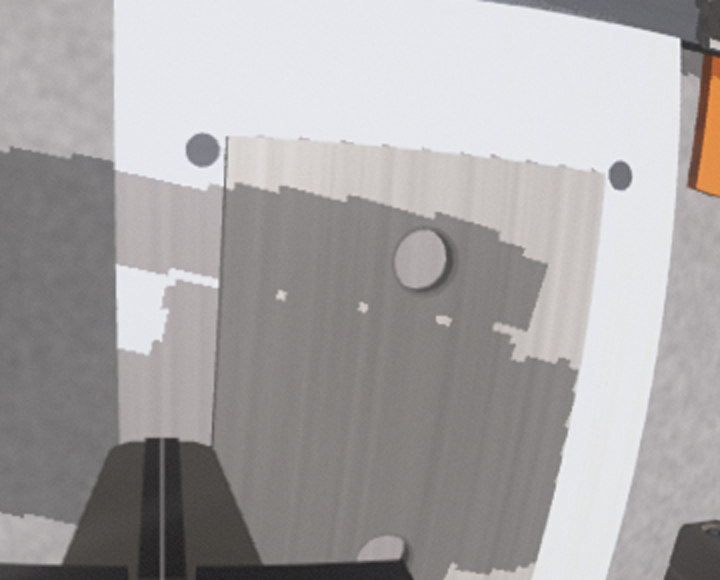

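```bash
python3 - <<'E'
from h import *
s=status.state();d=np.load('pics/w6.npz')
for n,u,v,h in[('ledge',113,10,.06),('ledge',118,440,.06),('ln',227,136,.066),('lf',606,172,.066),('side',213,440,.066),('h1',421,259,.066)]: print(n,L(wray(d,s,240+u/2,60+v/2,h)).round(1))
E
```

```text
ledge [-77.1  -6.4]
ledge [ -77.1 -110.3]
ln [-51.6 -36. ]
lf [ 45.2 -38.5]
side [ -53.7 -107.8]
h1 [ -5.2 -62.9]
```

{"op": "send_rows", "data": {"plan": [0,0,1,0,0,0,2,0,1.5,0,0,0,4,1,1.5,0,0,0,5,1,1.5,0,0,0,5,1,1.5,0,0,0]}}

```text
t: 8.45
tcp_pos: [0.4304, 0.042, 0.0626]
ee_rot: [[-0.003, 0.974, 0.228], [-0.003, 0.228, -0.974], [-1.0, -0.003, 0.002]]
force: [-4.2, -1.4, 1.4]
width: 0.004
```

```bash
python3 - <<'E'
from h import *
s=status.state();print(s['t'],s['tcp_pos'],s['force'],L(s['tcp_pos']))
E
```

```text
8.45 [0.43044233 0.04199371 0.06263992] [-4.20482767 -1.35219504  1.36459698] [ -60.50860153 -118.37503117]
```

{"op": "send_rows", "data": {"plan": [-8,-2,0,0,0,0,-20,-5,0,0,0,0,-20,-5,25,0,0,0,-20,-10,55,0,0,0,10,-35,60,0,0,0,40,-55,60,0,0,0,65,-65,60,0,0,0,77,-70,60,0,0,0,77,-70,60,0,0,0], "grip": 0.45}}

```text
t: 9.35
tcp_pos: [0.5081, -0.0284, 0.1226]
ee_rot: [[-0.002, 0.974, 0.227], [-0.003, 0.227, -0.974], [-1.0, -0.003, 0.002]]
force: [0.1, 0.2, -0.5]
width: 0.552
```

```bash
python3 - <<'E'
from h import *
s=status.state();print(s['t'],s['tcp_pos'],s['force'],L(s['tcp_pos']),s['width'])
d=snap('wrist','w7')
E
```

```text
9.35 [ 0.50811534 -0.02843225  0.12257397] [ 0.13186307  0.21990884 -0.45516275] [  -0.84177629 -204.60169949] 0.5517218919807341
```

View pics/w7.png

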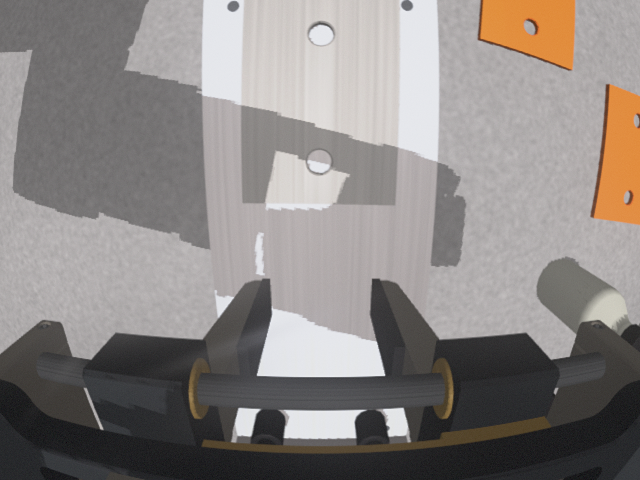

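The wrist view shows the plate between the fingers' lines, nearly square. Its rear corners are (242,203) and (395,205), with holes at (321,34) and (319,162).

```bash
python3 - <<'E'
from h import *
s=status.state();d=np.load('pics/w7.npz')
for n,u,v,h in[('rn',242,203,.066),('rf',395,205,.066),('h1',321,34,.066),('h2',319,162,.066),('ledgeN',203,100,.06),('ledgeF',440,100,.06),('slA',270,415,.092),('slB',372,415,.092)]: print(n,L(wray(d,s,u,v,h)).round(1))
E
```

```text
rn [ -52.8 -166.7]
rf [  43.7 -168.1]
h1 [ -2.8 -61.7]
h2 [  -4.1 -141.5]
ledgeN [-78.  -99.9]
ledgeF [  72.8 -100. ]
slA [ -39.9 -315.5]
slB [  33.9 -315.4]
```

{"op": "send_rows", "data": {"plan": [0,0,-30,0,0,0,0,0,-52,0,0,0,0,0,-60,0,0,0,0,0,-60,0,0,0,-2,10,-60,0,0,0,-4,18,-60,0,0,0,-4,18,-60,0,0,0]}}

```text
t: 10.1
tcp_pos: [0.5023, -0.0086, 0.0627]
ee_rot: [[-0.003, 0.974, 0.228], [-0.002, 0.228, -0.974], [-1.0, -0.004, 0.001]]
force: [-0.4, 0.4, -0.1]
width: 0.552
```

{"op": "send_rows", "data": {"plan": [-2,7,0,0,0,0,-3,14,0,0,0,0,-5,21,0,0,0,0,-7,28,0,0,0,0,-8,35,0,0,0,0,-10,42,0,0,0,0,-11,49,0,0,0,0,-13,56,0,0,0,0,-14,60,0,0,0,0,-14,60,0,0,0,0]}}

```text
t: 11.1
tcp_pos: [0.4883, 0.052, 0.0629]
ee_rot: [[-0.003, 0.973, 0.229], [-0.002, 0.229, -0.973], [-1.0, -0.003, 0.001]]
force: [0.3, -1.2, -0.5]
width: 0.552
```

```bash
python3 - <<'E'
from h import *
s=status.state();print(s['t'],s['tcp_pos'],s['force'],L(s['tcp_pos']),s['width'])
d=snap('wrist','w8')
E
```

```text
11.1 [0.48829772 0.05202066 0.06288261] [ 0.30099917 -1.249963   -0.54538777] [  -1.88133251 -121.74195859] 0.5515342806011743
```

View pics/w8.png

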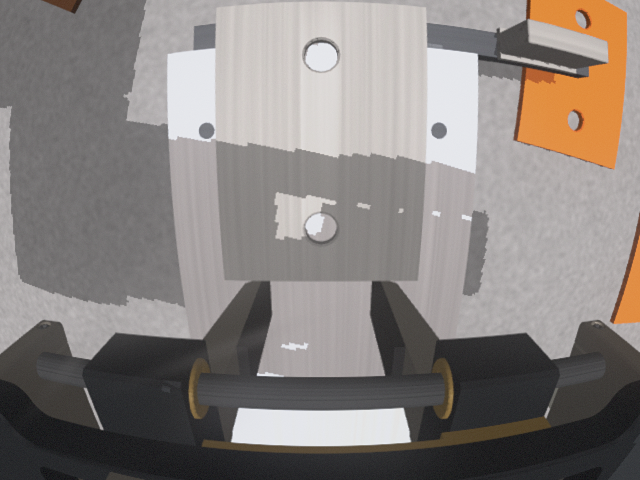

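Both fingers are in contact. The plate's leading corners are at (217,8) and (427,8), past the ledge end corners at (168,53) and (478,53).

```bash
python3 - <<'E'
from h import *
s=status.state();d=np.load('pics/w8.npz')
for n,u,v,h in[('ln',217,7,.066),('lf',427,8,.066),('rn',224,281,.066),('rf',418,281,.066),('h1',321,55,.066),('h2',320.5,227,.066),('endN',168,53,.06),('endF',478,53,.06)]: print(n,L(wray(d,s,u,v,h)).round(1))
E
```

```text
ln [-50.7  20.3]
lf [46.  19.9]
rn [ -51.3 -113. ]
rf [  45.7 -112.8]
h1 [-2.8 -6.1]
h2 [ -3.  -85.2]
endN [-77.2   1.5]
endF [73.6  1.7]
```

{"op": "send_rows", "data": {"plan": [-1.5,6,0,0,0,0,-3,12,0,0,0,0,-4.5,18,0,0,0,0,-5.5,22,0,0,0,0,-6,25,0,0,0,0,-6,25,0,0,0,0]}}

```text
t: 11.75
tcp_pos: [0.4818, 0.0775, 0.0627]
ee_rot: [[-0.004, 0.973, 0.229], [-0.001, 0.229, -0.973], [-1.0, -0.004, 0.0]]
force: [-0.3, -0.5, 0.3]
width: 0.551
```

{"op": "send_rows", "data": {"plan": [2,-10,0,0,0,0,6,-25,0,0,0,0,8,-35,20,0,0,0,8,-35,60,0,0,0,8,-35,80,0,0,0,8,-35,80,0,0,0]}}

```text
t: 12.35
tcp_pos: [0.4917, 0.0422, 0.1453]
ee_rot: [[0.001, 0.974, 0.228], [-0.001, 0.228, -0.974], [-1.0, 0.001, 0.001]]
force: [-0.0, -0.0, 0.3]
width: 0.554
```

```bash
python3 - <<'E'
from h import *
s=status.state();print(s['t'],s['tcp_pos'],s['force'],L(s['tcp_pos']),s['width'])
d=snap('wrist','w9');snap('side','side9');snap('top','top9')
a=cv2.imread('pics/side9.png');cv2.imwrite('pics/side9c.png',cv2.resize(a[180:360,230:430],None,fx=3.3,fy=3.3,interpolation=cv2.INTER_CUBIC))
E
```

```text
12.35 [0.49174031 0.04222697 0.14528388] [-0.0490954  -0.02603562  0.25054225] [  -0.75141788 -132.06248352] 0.5543954139958928
```

View pics/w9.png

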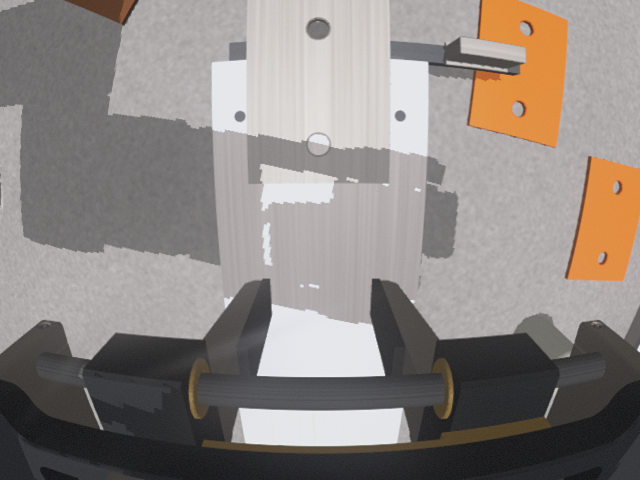

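View pics/side9c.png

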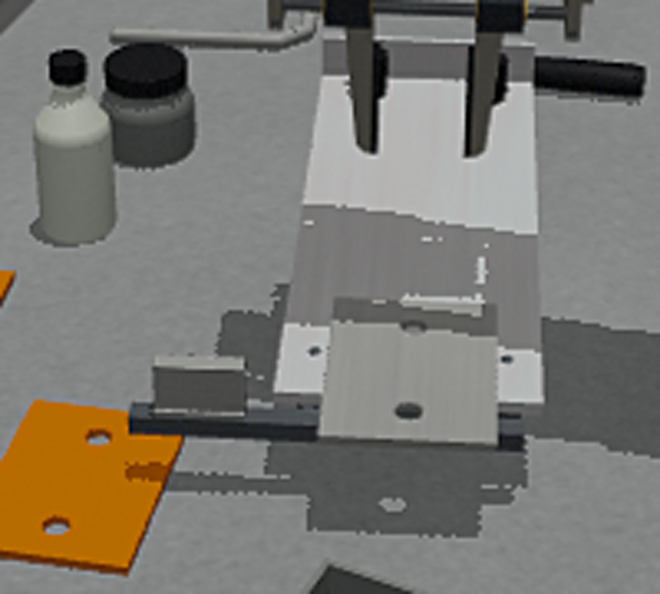

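```bash
python3 - <<'E'
from h import *
s=status.state();d=np.load('pics/w9.npz')
def rep(P):
    e=(P['eN']+P['eF'])/2;x=P['eF']-P['eN'];print(' ledge ang',np.degrees(np.arctan2(x[1],x[0])).round(2),'w',np.linalg.norm(x).round(1))
    for k in P:print(' ',k,(P[k]-e).round(1))
rep({n:L(wray(d,s,u,v,h)) for n,u,v,h in[('eN',212,61,.06),('eF',429,62,.06),('h1',318,28,.066),('h2',318,144,.066),('rn',247,183,.066),('rf',390,183,.066)]})
S=np.load('pics/side9.npz')
rep({n:L(ray(S,230+u/3.3,180+v/3.3,h)) for n,u,v,h in[('eN',543,402,.06),('eF',276,393,.06),('ln',497,443,.066),('lf',319,436,.066),('stopF',153,356,.085),('stopN',244,360,.085)]})
T=np.load('pics/top9.npz')
cv2.imwrite('pics/top9c.png',cv2.resize(T['image'][170:300,200:410,::-1],None,fx=3.8,fy=3.8,interpolation=cv2.INTER_CUBIC))
E
```

```text
ledge ang -0.34 w 148.9
  eN [-74.5   0.4]
  eF [74.5 -0.4]
  h1 [-1.5 18.9]
  h2 [ -1.5 -60.2]
  rn [-49.6 -85.8]
  rf [ 47.  -85.8]
 ledge ang 1.18 w 148.1
  eN [-74.1  -1.5]
  eF [74.1  1.5]
  ln [-48.5  44.5]
  lf [46.7 45.7]
  stopF [141.2   6.3]
  stopN [91.   6.2]
```

View pics/top9c.png

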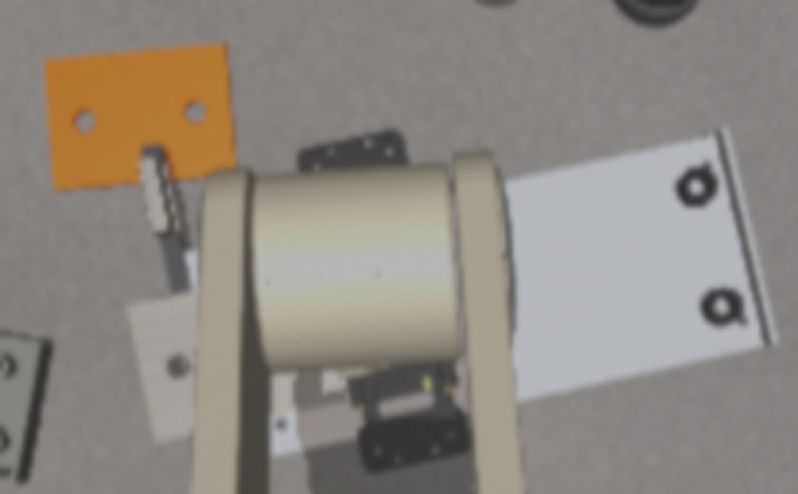

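```bash
python3 - <<'E'
from h import *
print(job.hand_in()); print(status.state()['t'])
E
```

```text
the job is handed in; nothing more can be done
None
the job is handed in; nothing more can be done
```

The end stop is fully aside and the plate sticks out about 45 mm past the ledge end (a third of its length is 44 mm). I handed the job in at about 12.5 s.

- **End stop:** I pushed it with closed fingertips until it hit its hard end. The force there rose to about 40 N in total, 28 N along x and 26 N upward. Its near face measured about 91 mm from the ledge's centre line afterwards, after about 88 mm of travel.
- **Plate centring:** I nudged the plate sideways by about 7 mm. The first nudge was started about 2 mm too high, so I lowered the fingers and repeated it. During the repeat the fingertips briefly touched the ledge with about 8 N.
- **Plate push:** I pushed the plate lengthways on its rear edge with two spread fingers.

**Last checks:**
- **Overhang:** the wrist camera gave 45.3 mm and the side camera 45.1 mm.
- **Position:** the plate is about 1.3 mm off the middle of the ledge and square to within about 1 degree. The wrist and side views differ by about 1.5 degrees on the ledge's own direction.
- **Surroundings:** it lies flat. The sleeves and the other things I could see looked unmoved by eye; I did not measure them again. The arm was clear of everything at the end.

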